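Hold the long clip gaping astride the roast board

ROBOT

A 6-joint arm with a two-finger parallel gripper is mounted at the origin on the work surface. World frame = base frame: x ahead of the robot, y to its left, z up, the work surface at z = 0. Lengths are in m, angles in rad, forces in N, time in s.
With the tool pointing down it reaches from about 0.35 to 0.85 m from the base axis. Payload 8.1 kg.
Tool frame: the origin (TCP) lies at the centre of the arm's flange, where the gripper is bolted on; the fingertips stand 186 mm ahead of it and the grasp point (between the pads) lies 167 mm ahead of it (robot.grasp_offset is the distance from the TCP to the grasp point, in m); z points along the fingers, y is the line along which they close (so a half turn about z gives the same grasp; the last joint's range is limited). The gripper opens to 93 mm and grips with 3 to 60 N. Pads are 15 mm wide; open, the fingers measure 128 mm over their backs; the gripper's body (75 mm by 188 mm) begins 65 mm behind the grasp point.
Start: joints at [-1.323, 0.13, 1.488, -0, 1.523, -0.085], TCP at [0.196, -0.567, 0.405] pointing down, gripper open.
Joint ranges: [-2.96, 2.96], [-0.89, 2.26], [0.02, 2.5], [-1.34, 4.48], [0, 2.73], [-2.66, 2.66]. Speed limits (rad/s): [2.39, 2.39, 2.79, 3.14, 3.14, 3.14].

INTERFACE

Orientations are given as a rotation vector (axis times angle).
In Python, from plant import robot gives the robot as it stands.
- The arm moves only by the tool drive_tool, never from a script. Its argument "moves" is one flat list of numbers, 7 for each row, row after row: the finger opening in mm, from 0 to 93, then the shift along the tool's x, y, z in mm, then the turn, a rotation vector about the tool's x, y, z in degrees. A call has 1 to 8 rows; each row shifts and turns the commanded pose from where the row before left it, along the tool's axes as they then stand; what a row does not reach is not made up. A row lasts 1/10 s, in which the tool goes at most 50 mm and 8.59 degrees, less where a joint would pass 70% of its speed; a pose out of reach is approached as far as the arm can. A call is refused whole if a number of a shift passes 50 or a number of a turn 8.59, either way. A call with a gripper value outside its range is refused whole. The fingers move at their own pace and stop on an object; "grip_force" is the grip in N (left out, the last holds). Time passes only in rows, so rows that do not move let the fingers close. It gives the time, the measured TCP pose, the force, the opening and the grip force at its end, in the units of the state.
- robot.read_state(): the state, without advancing time (a new reading comes with each control period).
- robot.read_camera(name): name is "scene" or "side" or "wrist"; returns a dict with "color" (384x512x3 uint8, red, green, blue), "depth" (384x512 float32, m along the optical axis (not along the pixel's ray), 0 where there is no reading), "mtx" (3x3 intrinsics, pixels), "R" (3x3) and "t" (3): a world point X has camera coordinates R X + t. Camera axes: x right, y down, z forward; pixel columns grow to the right and rows downward; lengths in m; the calibration is good to about 2 mm. The wrist camera is an equidistant fisheye: a pixel r from the principal point sees the ray r / f radians off the axis. A picture is of the moment at which its call begins.
- robot.close_job(): hands the job in; it is judged then, once.
The state is a dict: "t": time; "q": joint angles; "dq": joint speeds; "joint_torque": joint torques, N m; "tool_pos": TCP position; "orientation": TCP orientation; "force": force on the tool from outside, world axes, zero at the start; "wrist_torque": the same for the moment, N m; "opening": finger opening in m; "gripper_force": force on a finger pad.
Only numpy, scipy, OpenCV 4.12 (cv2) and the standard library are available. Lean on these libraries where they do the work, as an engineer would, in place of code of your own. Each camera call takes 0.05 s, during which the arm holds its last target. There are 200 camera calls.

TASK

Pull the long steel spring clip up out of the caddy, squeeze its tails so that the jaws spread wide, and bring it down over the middle of the top edge of the upright roast board, so that a good centimetre of board stands between the jaws with neither jaw touching it. Finish like that, still holding the clip squeezed open, upright and square to the board, so that a sheet can be slipped in under a jaw: do not let go. Leave the board's block, the caddy and the other things where they stand.

Things in the scene. Friction and masses are not known exactly. Their poses are not given: they have to be found in the camera images.
- clip: Long steel spring clip, 110 mm tall, 36 mm broad (y), 75 to 115 g, standing jaws down in an end compartment of the caddy. Origin: underside of the shut jaw lips, on the mid-plane between the jaws; z up from lips to tails, x the way jaws and tails part, y along the hinge rod. Shut, it is 22 mm thick at the jaws; the lips meet. Both halves move alike, so x = 0 stays midway between them.
- clip_rod (a point): Centre of the clip's hinge rod, 50 mm above the clip's origin. The coil spring on it is 11 mm thick and bounds the throat of the clip: open, the space below it is free down to the lips.
- jaw_a_tail (a point): Outermost point of the rolled end of the +x tail at rest, 107 mm above the clip's origin and 23.5 mm from its mid-plane; the other tail mirrors it (47 mm over both). The rolls are 6 mm thick, 28 mm broad along y. Pinching both rolls together along x spreads the jaws: about 5 N a side starts it, 12 N holds it fully open; the rolls are then about 18 mm apart over their outer faces.
- jaw_a_lip (a point): Inner face of the lip of the +x jaw, 2.5 mm above its underside; the other jaw mirrors it. Fully open, the lips have 24 mm clear between them and measure 37 mm over their outer faces; the underside of the lips stays within 3 mm of the height of the clip's origin.
- jaw_a (a joint): Angle by which each jaw of the clip has turned from shut: 0 shut, 0.24 rad fully open, where it meets a stop, so that squeezing harder does no harm. The clear gap between the lips is about 97 mm times the angle. Let go, it springs shut.
- caddy: Loose dark sheet-steel caddy, 50 (x) x 150 (y) x 60 mm tall, 0.7 kg, open above; origin: centre of its underside. Three compartments in a row along y, centres 49 mm apart, each 44 mm (x) by 46 mm (y) inside; floor 3 mm. Clip in one end one, its x along the caddy's x within 0.05 rad, marker in the other, middle empty. The clip can be squeezed fully open inside its compartment.
- board: Roast board: a brown hardboard panel 150 mm long (y), 3 mm thick (x), standing upright in the slot of a cast concrete block 60 (x) x 180 (y) x 24 mm tall; one piece, 0.75 kg, loose on the counter. Origin: centre of the block's underside; z up. Top edge 120 mm above the counter.
- board_edge (a point): Middle of the top edge of the roast board, 120 mm above the counter; x is square to the panel's faces, y runs along the edge, z up.
- marker: Marker pen, 17 mm thick, 112 mm tall, standing cap up in the end compartment of the caddy that the clip is not in; origin: centre of its underside. Bystander.
- tins: Two nested steel tins, 121 x 171 mm, 78 mm tall, beyond the work; origin: centre of the underside. Bystander.
- cupping_bowl: White ceramic bowl, 92 mm across, 58 mm tall; origin: centre of the underside. Bystander.
- timer: Round white timer, 60 mm across, 22 mm tall, on the counter near the robot; origin: centre of the underside. Bystander.

How it is judged:
By the outcome, as a careful person would: the job done as asked, in the order asked, and still so for the second after the job is handed in, while the arm keeps its last pose, push and grip.
It also fails if it takes over 38 s, if anything falls off the work surface, if the arm or the gripper's body presses on something with over 40 N, if the wrist force passes 120 N, or if a joint passes its speed limit or range.

## Working session

There is one attempt and no reset: what is moved stays moved. The work goes in short steps, Python scripts to look and compute and a tool call to move; the robot and the scene stay as the last step left them, time stands still between calls to the robot, and variables do not carry over. Pictures are saved under pics/ and viewed, at most 10 in all, crops included, and the job is handed in when it is done.

Besides the shell and the picture viewer there is one more tool, called after ">>>" by a JSON object that holds its "name" and its "arguments", one argument or row to a line. drive_tool: Moves the arm, as the interface text tells. Its arguments: {"type":"object","properties":{"moves":{"type":"array","items":{"type":"number"}},"grip_force":{"type":"number"}},"required":["moves"]}

```bash
ls; mkdir -p pics; cat > h.py <<'E'
import numpy as np,cv2
from plant import robot
from scipy.spatial.transform import Rotation as Ro
def cloud(c):
    d=c["depth"];K=c["mtx"];v,u=np.indices(d.shape)
    P=np.stack([(u-K[0,2])/K[0,0]*d,(v-K[1,2])/K[1,1]*d,d],-1)
    W=(P-c["t"])@c["R"]; W[d==0]=np.nan
    return W
E
python3 - <<'E'
from h import *
s=robot.read_state();print(s)
for n in("scene","side"):
    c=robot.read_camera(n);np.savez(f"{n}0.npz",**c)
    print(n,c["mtx"].tolist(),(-c["R"].T@c["t"]).tolist())
    cv2.imwrite(f"pics/{n}0.png",c["color"][...,::-1])
E
```

```text
pics
{'t': 0.0, 'q': array([-1.32342184e+00,  1.31171321e-01,  1.48928245e+00,  1.14273747e-05,
        1.52298383e+00, -8.53895099e-02]), 'dq': array([ 0.00078142,  0.00159638,  0.00142041, -0.00055035, -0.00080686,
        0.00116556]), 'joint_torque': array([ 2.03500407e-03, -5.59834027e+01, -4.91767395e+01,  7.70093920e-02,
        3.53090989e-02, -1.54139789e-04]), 'tool_pos': array([ 0.19596742, -0.56685518,  0.40367932]), 'orientation': array([-3.09639429e+00, -5.19990571e-01,  2.16465480e-04]), 'force': array([ 0.3689118 , -0.34399005,  0.08729204]), 'wrist_torque': array([ 0.02777529, -0.03132529, -0.02396677]), 'gripper_force': 0.0, 'opening': 0.09283655781783438}
scene [[378.1422355056819, 0.0, 263.5164995458084], [0.0, 378.1422355056819, 193.521623362397], [0.0, 0.0, 1.0]] [1.0746681953838804, -0.3180406996396432, 0.9599652705620362]
side [[398.2898064588556, 0.0, 258.54907967588304], [0.0, 398.2898064588556, 196.1670518541895], [0.0, 0.0, 1.0]] [0.4921942000805357, -0.7047783159615439, 0.7686777962909681]
```

```bash
python3 -c "
import cv2,numpy as np
a=cv2.imread('pics/scene0.png');b=cv2.imread('pics/side0.png')
cv2.imwrite('pics/both0.png',np.vstack([a,b])[:, :][:768] if 0 else cv2.resize(np.hstack([a,b]),(800,300)))"
```

```text
(no output)
```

View pics/scene0.png

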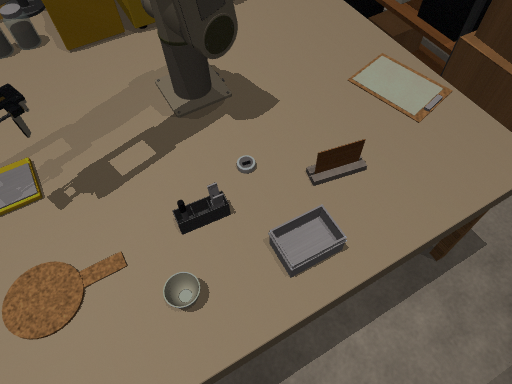

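View pics/side0.png

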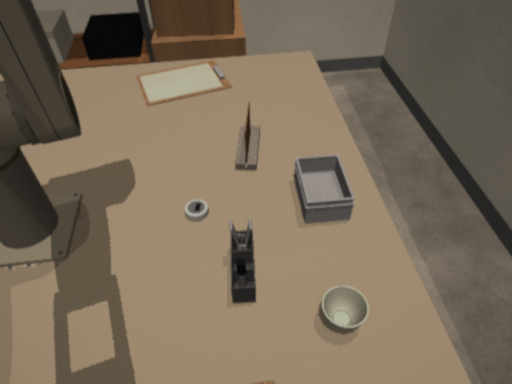

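Scene view: caddy at about (202,212), with clip (215,195) and marker (182,207); board at (340,158). Side view: clip tails at (233,228) and (250,228), caddy (243,265), board edge-on at (248,125).

```bash
python3 - <<'E'
from h import *
for n,rb,rc in(("scene",(305,125,375,190),(165,175,240,240)),("side",(225,95,270,175),(222,210,265,310))):
    c=dict(np.load(n+"0.npz"));W=cloud(c)
    for nm,r in(("board",rb),("caddy",rc)):
        P=W[r[1]:r[3],r[0]:r[2]].reshape(-1,3);col=c["color"][r[1]:r[3],r[0]:r[2]].reshape(-1,3).astype(int)
        ok=np.isfinite(P[:,0]);P=P[ok];col=col[ok]
        print(n,nm,"table z",np.percentile(P[:,2],[1,10,50]))
        bands=[(.018,.03),(.04,.11),(.11,.13)] if nm=="board" else [(.045,.07),(.075,.1),(.1,.135)]
        for a,b in bands:
            Q=P[(P[:,2]>a)&(P[:,2]<b)]
            if len(Q)<5: print(a,b,len(Q));continue
            (cx,cy),(w,h),an=cv2.minAreaRect((Q[:,:2]*1000).astype(np.float32))
            print(a,b,len(Q),"rect",np.round([cx,cy,w,h,an],1),"mean",np.round(Q.mean(0)*1000,1),"min",np.round(Q.min(0)*1000),"max",np.round(Q.max(0)*1000))
            if nm=="caddy" and a>.07:
                D=((Q[:,None,:2]-Q[None,:,:2])**2).sum(-1)**.5
                from scipy.sparse.csgraph import connected_components
                k,l=connected_components(D<.006)
                for i in range(k):
                    if (l==i).sum()>2: print("   cl",(l==i).sum(),np.round(Q[l==i].mean(0)*1000,1),np.round(Q[l==i].min(0)*1000),np.round(Q[l==i].max(0)*1000))
a=cv2.imread('pics/scene0.png')[120:240,160:380];b=cv2.imread('pics/side0.png')[90:310,215:275]
a=cv2.resize(a,None,fx=2.7,fy=2.7,interpolation=cv2.INTER_CUBIC);b=cv2.resize(b,None,fx=2.7,fy=2.7,interpolation=cv2.INTER_CUBIC)
o=np.zeros((600,800,3),np.uint8);o[:a.shape[0],:a.shape[1]]=a;o[:b.shape[0],610:610+b.shape[1]]=b;cv2.imwrite('pics/crop.png',o)
E
```

```text
scene board table z [-0.00491441 -0.00282449  0.00045792]
0.018 0.03 606 rect [577.2 224.5 181.3  60.5  78.1] mean [585.3 215.   22.9] min [531. 131.  18.] max [621. 315.  30.]
0.04 0.11 626 rect [576.2 225.9 151.8   6.6  78.8] mean [576.3 224.6  75.9] min [559. 151.  40.] max [593. 301. 110.]
0.11 0.13 126 rect [575.6 224.9 146.9   7.3  80.3] mean [576.  223.7 115.9] min [561. 152. 110.] max [591. 297. 122.]
scene caddy table z [-0.00464305 -0.00243515  0.00064764]
0.045 0.07 478 rect [ 514.8 -204.   149.8   53.5   85.4] mean [ 519.5 -202.7   55.1] min [ 483. -280.   45.] max [ 547. -129.   70.]
0.075 0.1 136 rect [ 512.9 -200.2  118.7   39.2   83. ] mean [ 513.4 -177.7   87.9] min [ 498. -260.   75.] max [ 540. -140.  100.]
   cl 72 [ 503.  -154.4   87.7] [ 498. -168.   75.] [ 509. -140.  100.]
   cl 32 [ 534.7 -156.4   87.3] [ 531. -170.   75.] [ 540. -143.  100.]
   cl 31 [ 515.5 -251.1   88.8] [ 509. -260.   75.] [ 518. -242.   99.]
0.1 0.135 116 rect [ 514.9 -200.5  118.7   46.9   85.8] mean [ 514.7 -195.3  110. ] min [ 496. -260.  100.] max [ 543. -140.  117.]
   cl 38 [ 499.3
[... 796 characters left out ...]
70.]
0.075 0.1 130 rect [ 511.3 -199.3  119.3   36.4   82.4] mean [ 511.5 -203.    87.9] min [ 498. -258.   75.] max [ 535. -138.  100.]
   cl 32 [ 531.5 -156.5   88.2] [ 529. -171.   75.] [ 535. -142.   99.]
   cl 37 [ 502.3 -155.8   87.1] [ 498. -168.   76.] [ 506. -138.  100.]
   cl 61 [ 506.7 -256.1   88.2] [ 498. -258.   75.] [ 516. -249.  100.]
0.1 0.135 164 rect [ 513.9 -198.8  121.    45.3   85.2] mean [ 511.5 -210.9  111.7] min [ 494. -259.  100.] max [ 541. -137.  119.]
   cl 35 [ 537.1 -158.5  111.2] [ 534. -170.  100.] [ 541. -141.  115.]
   cl 36 [ 497.  -154.6  110.9] [ 494. -167.  101.] [ 500. -137.  115.]
   cl 93 [ 507.5 -252.5  112.2] [ 499. -259.  100.] [ 516. -242.  119.]
```

View pics/crop.png

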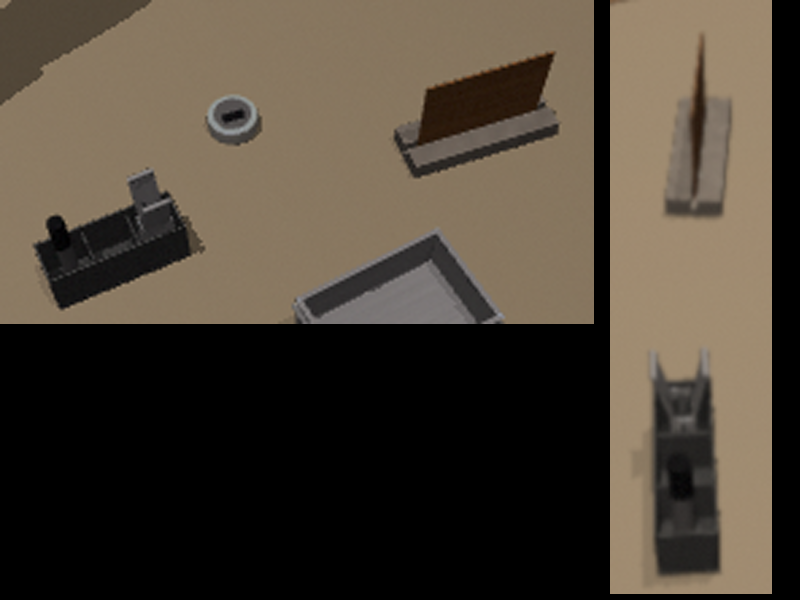

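>>> {"name": "drive_tool", "arguments": {
  "moves": [93,0,0,0,0,0,-8.2,93,0,0,0,0,0,-8.2,93,0,0,0,0,0,-8.2,93,0,0,0,0,0,-8.2,93,0,0,0,0,0,-8.2,93,0,0,0,0,0,-8.2,93,0,0,0,0,0,-8.2,93,0,0,0,0,0,-8.2],
  "grip_force": 4
}}

```text
t: 0.9
tool_pos: [0.196, -0.5669, 0.4041]
orientation: [-2.315, -2.122, -0.001]
force: [0.1, 0.6, 0.1]
opening: 0.093
gripper_force: 0.0
```

```bash
cat >> h.py <<'E'
def to(x,y,z,ang):
    "tool-axis shift (mm) and remaining turn (deg, tool axes) to TCP x,y,z mm with tool y at ang deg, pointing down"
    s=robot.read_state();R=Ro.from_rotvec(s["orientation"])
    a=np.radians(ang);Y=np.array([np.cos(a),np.sin(a),0]);Z=np.array([0,0,-1.]);X=np.cross(Y,Z)
    T=Ro.from_matrix(np.stack([X,Y,Z],1))
    print("pos",np.round(s["tool_pos"]*1000,1),"t",round(s["t"],2),"F",np.round(s["force"],2),"open",round(s["opening"]*1000,1),"gf",s["gripper_force"])
    print("shift",np.round(R.inv().apply(np.array([x,y,z])-s["tool_pos"]*1000),1),"turn",np.round(np.degrees((R.inv()*T).as_rotvec()),2))
E
python3 -c "
from h import *
to(518.4,-155.3,285,-5.2)"
```

```text
pos [ 196.  -566.9  404.1] t 0.9 F [0.13 0.63 0.09] open 93.0 gf 0.0
shift [438.  285.4 119.5] turn [-0.02 -0.06  0.2 ]
```

>>> {"name": "drive_tool", "arguments": {
  "moves": [93,38,25,0,0,0,0.2,93,38,25,0,0,0,0,93,38,25,0,0,0,0,93,38,25,0,0,0,0,93,38,25,0,0,0,0,93,38,25,0,0,0,0,93,38,25,0,0,0,0,93,38,25,0,0,0,0]
}}

```text
t: 1.7
tool_pos: [0.425, -0.2819, 0.4044]
orientation: [-2.326, -2.111, 0.0]
force: [0.8, -0.7, -0.1]
opening: 0.0932
gripper_force: 0.0
```

>>> {"name": "drive_tool", "arguments": {
  "moves": [93,38,25,0,0,0,0,93,38,25,10,0,0,0,93,38,25,20,0,0,0,93,20,10,20,0,0,0,93,0,0,20,0,0,0,93,0,0,0,0,0,0,93,0,0,0,0,0,0]
}}

```text
t: 2.4
tool_pos: [0.5215, -0.1586, 0.3345]
orientation: [-2.325, -2.111, 0.001]
force: [0.1, -0.3, 0.3]
opening: 0.0931
gripper_force: 0.0
```

```bash
python3 - <<'E'
from h import *
to(518.4,-155.3,285,-5.2)
c=robot.read_camera("wrist");cv2.imwrite("pics/w1.png",c["color"][...,::-1]);np.savez("w1.npz",**c)
b=robot.read_camera("side");b=b["color"][150:320,170:330,::-1];cv2.imwrite("pics/s1.png",b)
E
```

```text
pos [ 521.5 -158.6  334.5] t 2.4 F [ 0.13 -0.28  0.3 ] open 93.1 gf 0.0
shift [ 2.9 -3.4 49.5] turn [-0.09 -0.02 -0.33]
```

View pics/w1.png

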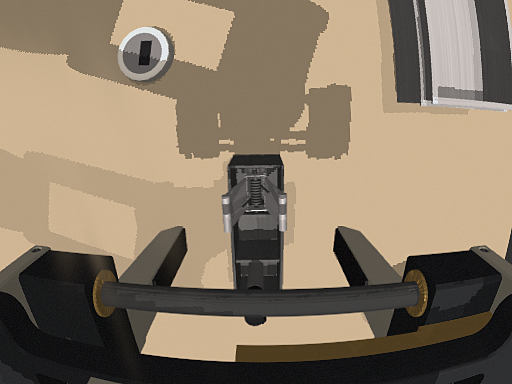

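Wrist view: the rolls at (227,211) and (284,211) lie between the fingers (inner edges at 187 and 335), centred as expected.

>>> {"name": "drive_tool", "arguments": {
  "moves": [93,3,-3.4,0,0,0,-0.3,93,0,0,15,0,0,0,93,0,0,15,0,0,0,93,0,0,15,0,0,0,93,0,0,5,0,0,0,70,0,0,0,0,0,0,60,0,0,0,0,0,0,52,0,0,0,0,0,0]
}}

```text
t: 3.3
tool_pos: [0.5191, -0.1553, 0.2854]
orientation: [2.32, 2.117, 0.001]
force: [-0.0, 1.1, 0.8]
opening: 0.0733
gripper_force: 0.0
```

>>> {"name": "drive_tool", "arguments": {
  "moves": [48,0,0,0,0,0,0,45,0,0,0,0,0,0,40,0,0,0,0,0,0,40,0,0,0,0,0,0,40,0,0,0,0,0,0],
  "grip_force": 4
}}

```text
t: 3.8
tool_pos: [0.5188, -0.1552, 0.285]
orientation: [2.32, 2.117, 0.0]
force: [-0.3, 0.2, 2.0]
opening: 0.0468
gripper_force: 4.0
```

>>> {"name": "drive_tool", "arguments": {
  "moves": [40,0,0,-3,0,0,0,40,0,0,-6,0,0,0,40,0,0,-8,0,0,0,40,0,0,-8,0,0,0,40,0,0,-5,0,0,0,40,0,0,0,0,0,0]
}}

```text
t: 4.4
tool_pos: [0.5191, -0.1554, 0.3162]
orientation: [2.319, 2.116, 0.002]
force: [-0.5, -0.4, -1.6]
opening: 0.0469
gripper_force: 4.0
```

```bash
cat > look.py <<'E'
from h import *
import sys
k=sys.argv[1];x0,y0,x1,y1=map(int,sys.argv[2:6])
to(518.4,-155.3,285,-5.2)
a=robot.read_camera("side");b=robot.read_camera("scene")
np.savez(f"side{k}.npz",**a);np.savez(f"scene{k}.npz",**b)
p=cv2.resize(a["color"][y0:y1,x0:x1,::-1],(400,400),interpolation=cv2.INTER_CUBIC)
x0,y0,x1,y1=map(int,sys.argv[6:10])
q=cv2.resize(b["color"][y0:y1,x0:x1,::-1],(400,400),interpolation=cv2.INTER_CUBIC)
cv2.imwrite(f"pics/l{k}.png",np.hstack([p,q]))
E
python3 look.py 2 180 170 310 300 150 130 260 240
```

```text
pos [ 519.1 -155.4  316.2] t 4.4 F [-0.47 -0.38 -1.59] open 46.9 gf 3.982618823647499
shift [ 0.  -0.8 31.2] turn [ 0.13  0.04 -0.03]
```

View pics/l2.png

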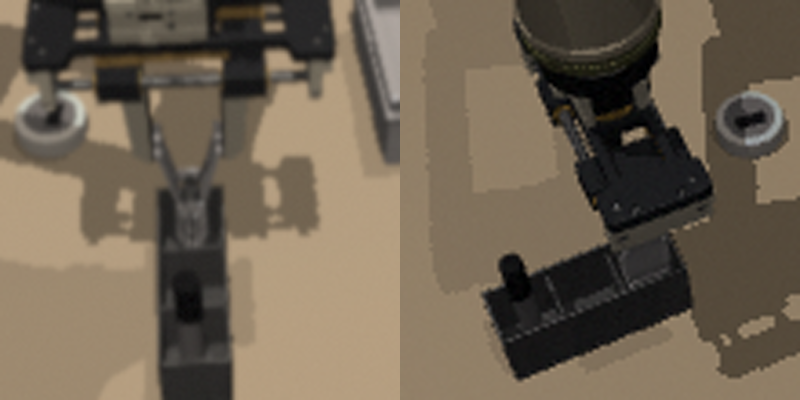

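The clip hangs upright between the fingers at (190,190) in the left view, still partly in the caddy; nothing else has moved.

>>> {"name": "drive_tool", "arguments": {
  "moves": [40,0,0,-8,0,0,0,40,0,0,-12,0,0,0,40,0,0,-15,0,0,0,40,0,0,-20,0,0,0,40,0,0,-20,0,0,0,40,0,0,-20,0,0,0,40,0,0,-15,0,0,0,40,0,0,-8,0,0,0]
}}

```text
t: 5.3
tool_pos: [0.519, -0.1553, 0.4355]
orientation: [2.318, 2.116, 0.002]
force: [0.3, 0.4, -1.1]
opening: 0.0472
gripper_force: 4.0
```

>>> {"name": "drive_tool", "arguments": {
  "moves": [40,0,0,0,0,0,0,35,0,0,0,0,0,0,28,0,0,0,0,0,0,20,0,0,0,0,0,0,10,0,0,0,0,0,0,10,0,0,0,0,0,0,10,0,0,0,0,0,0],
  "grip_force": 20
}}

```text
t: 6.0
tool_pos: [0.5187, -0.1552, 0.4326]
orientation: [-2.32, -2.118, 0.0]
force: [0.3, -0.3, -0.6]
opening: 0.0176
gripper_force: 19.9
```

```bash
python3 - <<'E'
from h import *
to(575.1,225.5,432,-11.1)
E
python3 look.py 3 180 100 310 230 150 110 260 220
```

```text
pos [ 518.7 -155.2  432.6] t 6.0 F [ 0.33 -0.29 -0.63] open 17.6 gf 19.906575679779053
shift [384.2  21.5   0.6] turn [-0.02 -0.01  5.87]
pos [ 518.7 -155.2  432.6] t 6.0 F [ 0.33 -0.29 -0.63] open 17.6 gf 19.906575679779053
shift [ -0.2  -0.2 147.6] turn [-0.02 -0.01 -0.03]
```

View pics/l3.png

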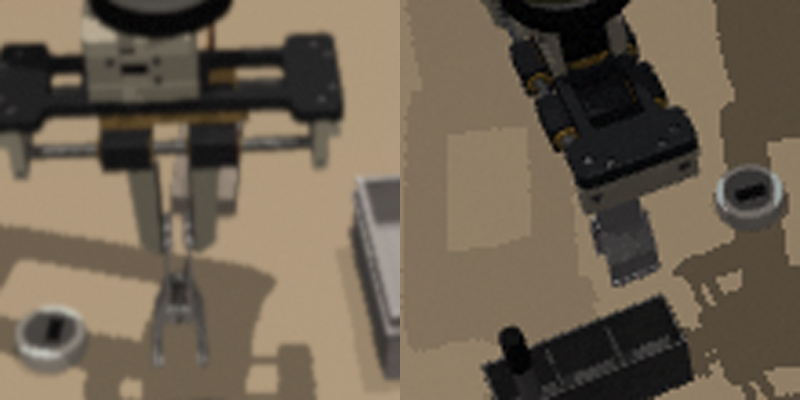

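The clip hangs upright with its jaws spread, lips at (158,362) and (203,360) in the left view, clear of the caddy.

>>> {"name": "drive_tool", "arguments": {
  "moves": [10,8,1,0,0,0,0,10,18,1,0,0,0,0,10,25,1.5,0,0,0,0,10,25,1.5,0,0,0,0,10,25,1.5,0,0,0,0,10,25,1.5,0,0,0,0,10,25,1.5,0,0,0,0,10,25,1.5,0,0,0,0]
}}

```text
t: 6.9
tool_pos: [0.5457, 0.0207, 0.4329]
orientation: [2.32, 2.118, 0.0]
force: [0.1, 0.7, -1.1]
opening: 0.0175
gripper_force: 19.9
```

>>> {"name": "drive_tool", "arguments": {
  "moves": [10,25,1.5,0,0,0,0,10,25,1.5,0,0,0,0,10,25,1.5,0,0,0,0,10,25,1.5,0,0,0,0,10,25,1.5,0,0,0,0,10,20,1.5,0,0,0,0,10,15,1,0,0,0,0,10,5,0,0,0,0,0]
}}

```text
t: 7.7
tool_pos: [0.5706, 0.1841, 0.4326]
orientation: [-2.319, -2.119, -0.0]
force: [0.5, 0.2, -1.0]
opening: 0.0178
gripper_force: 19.9
```

>>> {"name": "drive_tool", "arguments": {
  "moves": [10,0,0,0,0,0,2,10,0,0,0,0,0,2,10,0,0,0,0,0,1.9,10,0,0,0,0,0,0,10,0,0,0,0,0,0]
}}

```text
t: 8.2
tool_pos: [0.5707, 0.1821, 0.4328]
orientation: [2.426, 1.996, -0.0]
force: [0.3, -0.1, -0.8]
opening: 0.0177
gripper_force: 19.9
```

```bash
python3 - <<'E'
from h import *
to(575.1,225.5,432,-11.1)
E
sed -i 's/^to(.*/to(575.1,225.5,390,-11.1)/' look.py
python3 look.py 4 190 30 310 150 290 90 400 200
```

```text
pos [570.7 182.1 432.8] t 8.2 F [ 0.33 -0.1  -0.84] open 17.7 gf 19.904840290546417
shift [43.4 -4.1  0.7] turn [-0.    0.01 -0.01]
pos [570.7 182.1 432.8] t 8.2 F [ 0.33 -0.1  -0.84] open 17.7 gf 19.904840290546417
shift [43.5 -4.1 42.7] turn [-0.    0.01 -0.01]
```

View pics/l4.png

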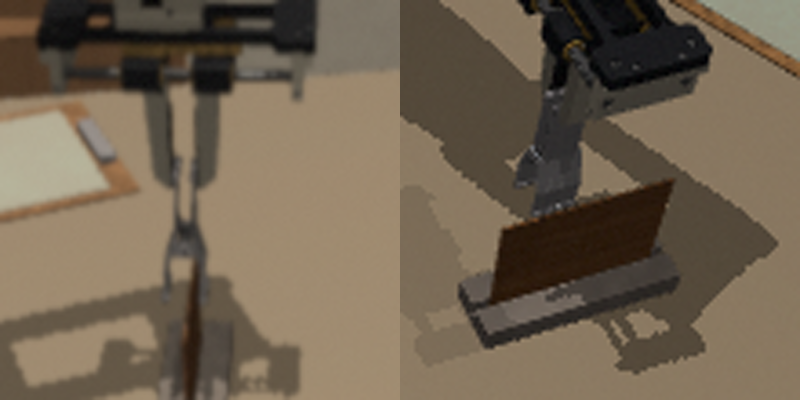

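The open clip hangs above the board, about 43 mm short of its middle; lips at about (170,295) and (205,298) in the left view.

>>> {"name": "drive_tool", "arguments": {
  "moves": [10,8,-1,0,0,0,0,10,15,-1,0,0,0,0,10,14,-1,0,0,0,0,10,6,-1,0,0,0,0,10,0,0,0,0,0,0,10,0,0,0,0,0,0,10,0,0,0,0,0,0]
}}

```text
t: 9.0
tool_pos: [0.5751, 0.2253, 0.4327]
orientation: [2.426, 1.995, -0.0]
force: [0.1, 0.1, -0.6]
opening: 0.0171
gripper_force: 19.9
```

```bash
python3 look.py 5 200 30 300 130 300 80 390 170; cat > m.py <<'E'
from h import *
import sys
s=robot.read_state();T=s["tool_pos"]*1000
a=np.radians(-11.1);ex=np.array([np.cos(a),np.sin(a)]);ey=np.array([-ex[1],ex[0]])
for n in("side","scene"):
    P=cloud(dict(np.load(f"{n}{sys.argv[1]}.npz"))).reshape(-1,3)*1000
    P=P[np.isfinite(P[:,0])];d=P[:,:2]-T[:2]
    P=np.column_stack([d@ex,d@ey,P[:,2]])   # tool-centred, board axes
    P=P[(abs(P[:,0])<40)&(abs(P[:,1])<90)]
    for z in range(70,290,10):
        Q=P[(P[:,2]>=z)&(P[:,2]<z+10)]
        for sgn in(-1,1):
            q=Q[(Q[:,0]*sgn>0)]
            if len(q): print(n,z,"-+"[sgn>0],len(q),"x med",np.round(np.percentile(q[:,0],[5,50,95]),1),"y",np.round(np.percentile(q[:,1],[2,98]),1),"zmin",round(q[:,2].min(),1))
E
python3 m.py 5
```

```text
pos [575.1 225.3 432.7] t 9.0 F [ 0.07  0.06 -0.6 ] open 17.1 gf 19.904434382915497
shift [ 0.2 -0.  42.7] turn [-0.    0.01 -0.03]
side 70 - 14 x med [-1.5 -0.5 -0.2] y [-74.2  58.7] zmin 70.5
side 70 + 3 x med [0.  0.  0.1] y [-60.2 -23.2] zmin 70.8
side 80 - 13 x med [-1.3 -0.5 -0.2] y [-72.2  64. ] zmin 80.4
side 80 + 6 x med [0.1 0.1 0.2] y [-56.1  11.4] zmin 81.5
side 90 - 13 x med [-0.8 -0.5 -0.1] y [-73.   67.3] zmin 90.5
side 90 + 3 x med [0.1 0.1 0.1] y [-50.7 -18.4] zmin 93.5
side 100 - 16 x med [-0.7 -0.2 -0.1] y [-72.8  70.7] zmin 100.1
side 110 - 26 x med [-3.4 -0.6 -0.1] y [-72.2  76.5] zmin 110.1
side 110 + 4 x med [0.1 0.1 0.3] y [-73.9 -10.1] zmin 110.1
side 120 - 23 x med [-2.9 -1.5 -0.3] y [-70.4  59.4] zmin 120.2
side 120 + 3 x med [0.2 0.2 0.4] y [-75.5 -40.3] zmin 120.2
side 150 - 14 x med [-22.5 -17.8 -16.6] y [-17.   16.5] zmin 150.3
side 150 + 13 x med [ 7.4 11.1 13. ] y [-17.2  14.8] zmin 151.3
side 160 - 8 x med [-19.3 -18.3 -17.9] y [-18.1   5.8] zmin 161.8
side 160 + 3 x med [10.5 10.5 10.6] y [-16.1 -15.1] zmin 162.4
side 170 - 5 x med [-19.9 -18.9 -18.
[... 3437 characters left out ...]
[5.2 7.8 9.8] y [-12.6  13. ] zmin 230.6
scene 240 - 9 x med [-7.  -5.1 -4.6] y [-13.9  -0.8] zmin 241.8
scene 240 + 7 x med [ 7.1  8.1 14.7] y [-13.6  -8.5] zmin 241.6
scene 250 - 26 x med [-21.4  -5.9  -2.3] y [-13.9   1.8] zmin 250.2
scene 250 + 25 x med [ 6.1 14.9 25. ] y [-13.6   5.6] zmin 250.6
scene 260 - 23 x med [-17.4  -8.6  -4.5] y [-10.3   3.9] zmin 260.1
scene 260 + 23 x med [12.6 23.8 25.5] y [-10.2   7.1] zmin 260.8
scene 270 - 26 x med [-19.9  -8.8  -6.6] y [-10.9   2.7] zmin 270.2
scene 270 + 23 x med [13.5 24.4 26.3] y [-10.8   4.5] zmin 270.2
scene 280 - 15 x med [-22.   -9.9  -6.3] y [-11.2  -4.7] zmin 281.1
scene 280 + 28 x med [12.2 24.1 26.3] y [-10.4   3.9] zmin 280.2
```

View pics/l5.png

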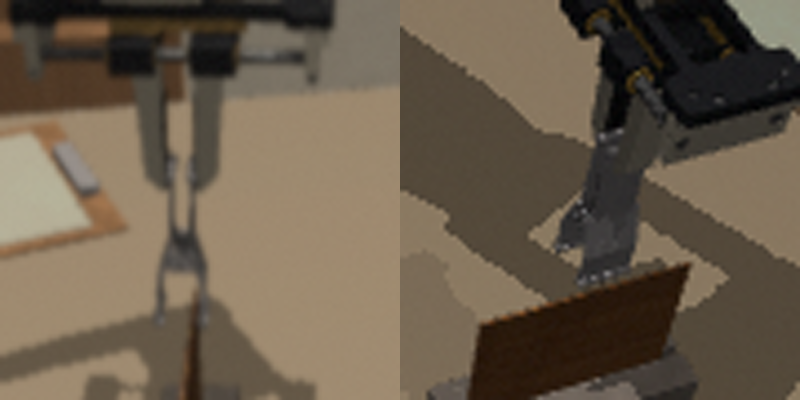

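The clip is over the board's middle. The two views combined give the lips' midpoint about 2.8 mm to −x and the tails centred, so the clip leans about 2°. I'll turn the tool to right that and recentre before lowering.

>>> {"name": "drive_tool", "arguments": {
  "moves": [10,0,-3.5,0,-1,0,0,10,0,-3.5,0,-1,0,0,10,0,0,0,0,0,0,10,0,0,0,0,0,0]
}}

```text
t: 9.5
tool_pos: [0.5679, 0.2268, 0.4329]
orientation: [2.405, 1.978, 0.035]
force: [0.5, -0.2, -1.4]
opening: 0.0171
gripper_force: 19.9
```

```bash
python3 look.py 6 200 30 300 130 300 80 390 170; cat > m2.py <<'E'
from h import *
import sys
c0=np.array([575.1,225.5]);a=np.radians(-11.1);ex=np.array([np.cos(a),np.sin(a)]);ey=np.array([-ex[1],ex[0]])
r={}
for n in("side","scene"):
    P=cloud(dict(np.load(f"{n}{sys.argv[1]}.npz"))).reshape(-1,3)*1000
    P=P[np.isfinite(P[:,0])];d=P[:,:2]-c0
    P=np.column_stack([d@ex,d@ey,P[:,2]]);P=P[(abs(P[:,0])<30)&(abs(P[:,1])<80)]
    r[n]=P
    q=P[(abs(P[:,0])<6)&(P[:,2]>60)&(P[:,2]<115)&(abs(P[:,1])>25)];print(n,"board x",np.median(q[:,0]).round(2),"yaw err deg",np.degrees(np.polyfit(q[:,1],q[:,0],1)[0]).round(2))
off=float(sys.argv[2])
for lo,hi in((150,160),(160,170),(170,180),(202,215),(215,230),(230,242)):
    o=[]
    for n in("side","scene"):
        for s in(-1,1):
            P=r[n];q=P[(P[:,2]>lo+off)&(P[:,2]<hi+off)&(P[:,0]*s>4)&(abs(P[:,1])<22)]
            o+=[np.median(q[:,0]) if len(q) else np.nan]
    print(lo,"side L,R",np.round(o[:2],1),"scene L,R",np.round(o[2:],1),"mid",np.round(np.mean(o),2))
for n in r:
    P=r[n];q=P[(P[:,2]>140+off)&(P[:,2]<245+off)&(abs(P[:,0])>4)&(abs(P[:,1])<25)]
    print(n,"zmin",np.sort(q[:,2])[:5].round(1),"y",np.percentile(q[:,1],[2,98]).round(1))
    q=q[(q[:,0]>4)&(q[:,2]<180+off)]
    if len(q)>10: print(n,"clip right face yaw",np.degrees(np.polyfit(q[:,1],q[:,0],1)[0]).round(2))
E
python3 m2.py 5 0; python3 m2.py 6 0
```

```text
pos [567.9 226.8 432.9] t 9.5 F [ 0.51 -0.16 -1.42] open 17.1 gf 19.904286861419678
shift [ 0.1  5.8 43.1] turn [ 2.02 -0.01 -0.02]
side board x -0.25 yaw err deg 0.03
scene board x 1.45 yaw err deg -0.27
150 side L,R [-17.7  11.2] scene L,R [-16.   13.5] mid -2.25
160 side L,R [-18.2  10.6] scene L,R [-16.6  13.3] mid -2.72
170 side L,R [-18.8  11.8] scene L,R [-15.9  13.9] mid -2.26
202 side L,R [-7.   5.9] scene L,R [-7.   7.6] mid -0.11
215 side L,R [-8.5  6. ] scene L,R [-6.4  7.4] mid -0.37
230 side L,R [-8.1  6.1] scene L,R [-6.   7.9] mid -0.01
side zmin [150.3 151.1 151.3 152.8 152.8] y [-18.2  17.8]
side clip right face yaw 2.15
scene zmin [146.6 149.7 149.7 150.2 150.3] y [-18.4  17.1]
scene clip right face yaw -1.47
side board x -0.27 yaw err deg 0.01
scene board x 1.53 yaw err deg -0.26
150 side L,R [-15.5  14. ] scene L,R [-13.7  15.4] mid 0.04
160 side L,R [-16.4  13.4] scene L,R [-14.3  15.8] mid -0.34
170 side L,R [-16.3  13.7] scene L,R [-13.9  15.4] mid -0.29
202 side L,R [-6.8  6.4] scene L,R [-6.9  7.7] mid 0.11
215 side L,R [-8.7  6.3] scene L,R [-6.   7.6] mid -0.18
230 side L,R [-8.   4.9] scene L,R [-6.   7.5] mid -0.42
side zmin [150.1 151.5 151.7 152.1 153. ] y [-18.9  19.8]
side clip right face yaw 0.86
scene zmin [148.5 148.5 149.4 149.6 149.8] y [-17.8  16.8]
scene clip right face yaw -0.87
```

The clip is now upright (mid x within 0.4 mm at all heights) and centred on the board. Next I lower it straight down.

>>> {"name": "drive_tool", "arguments": {
  "moves": [10,0,-0.2,6,0,0,0,10,0,-0.3,8,0,0,0,10,0,-0.3,8,0,0,0,10,0,-0.3,9,0,0,0,10,0,-0.3,9,0,0,0,10,0,-0.2,6,0,0,0,10,0,0,0,0,0,0,10,0,0,0,0,0,0]
}}

```text
t: 10.4
tool_pos: [0.5682, 0.2268, 0.3866]
orientation: [2.405, 1.978, 0.034]
force: [1.4, 0.0, -0.2]
opening: 0.017
gripper_force: 19.9
```

```bash
python3 look.py 7 200 50 290 140 310 90 390 170; python3 m2.py 7 -46
```

```text
pos [568.2 226.8 386.6] t 10.4 F [ 1.42  0.01 -0.24] open 17.0 gf 19.904307425022125
shift [ 0.   7.1 -3.1] turn [ 1.99  0.   -0.03]
side board x -0.16 yaw err deg 0.15
scene board x 1.56 yaw err deg -0.29
150 side L,R [-15.9  13.8] scene L,R [-13.3  15.9] mid 0.12
160 side L,R [-15.8  14. ] scene L,R [-13.9  15.3] mid -0.1
170 side L,R [-17.1  14. ] scene L,R [-13.7  15.7] mid -0.29
202 side L,R [-6.8  6.2] scene L,R [-6.7  7.8] mid 0.1
215 side L,R [-7.8  5.8] scene L,R [-6.5  8.1] mid -0.11
230 side L,R [-7.7  5.9] scene L,R [-6.2  7.8] mid -0.03
side zmin [104.4 105.2 105.3 105.4 105.8] y [-18.3  17.8]
side clip right face yaw -0.57
scene zmin [ 99.9 102.5 103.1 103.6 104.3] y [-18.   17.2]
scene clip right face yaw -1.73
```

View pics/l7.png

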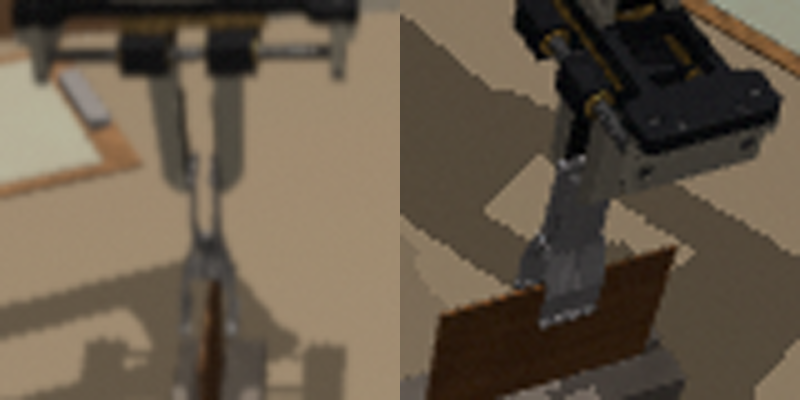

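The board edge stands about 16 mm up between the open jaws: (210,280) in the left view, between lips at (187,325) and (232,325). It is clear on both sides.

```bash
python3 -c "
from plant import robot
print(robot.close_job())"
```

```text
the job is handed in; nothing more can be done
None
```

The job is handed in after about 10.5 s: the clip is held squeezed fully open over the middle of the board's top edge, upright and square, with about 16 mm of board between the jaws and neither jaw touching it.

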